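# Load the spring scale, then hold its sprung rod at the mark

### The arm

A 7-joint arm with a two-finger parallel gripper is mounted at the origin on the work surface. World frame = base frame: x ahead of the robot, y to its left, z up, the work surface at z = 0. Lengths are in m, angles in rad, forces in N, time in s.
With the tool pointing down it reaches from about 0.425 to 0.925 m from the base axis. Payload 6.8 kg.
Tool frame: the origin (TCP) lies on the mounting face of the last link; the fingertips stand 173 mm ahead of it and the grasp point (between the pads) lies 155 mm ahead of it; y points along the fingers, x is the direction in which the jaws open and shut, and the axes are right-handed (so a half turn about y gives the same grasp; the last joint's range is limited). The gripper opens to 85 mm and grips with 20 to 120 N. Pads are 22 mm wide; open, the fingers measure 114 mm over their backs; the gripper's body (76 mm by 85 mm) begins 54 mm behind the grasp point. The pads swing forward as they close: fully open they stand 13 mm farther back than shut.
Start: joints at [-1.404, 0.477, 0.022, 1.555, -0.011, 1.109, -0.083], TCP at [0.183, 0.65, 0.405] pointing down, gripper open.
Joint ranges: [-2.96, 2.96], [-0.34, 2.1], [-1.41, 1.46], [0.24, 2.44], [-1.37, 4.51], [0.17, 1.92], [-2.96, 2.96]. Speed limits (rad/s): [2.39, 2.39, 3.14, 3.14, 3.14, 3.14, 3.14].

### API

Orientations are given as a rotation vector (axis times angle).
In Python, from bench import r gives the robot as it stands.
- The arm moves only by the tool step_arm, never from a script. Its arguments are lists of equal length, an entry for each row: "xyz": the shift along the tool's x, y, z scaled (see below), a list of three; "rotation": the turn, a rotation vector about the tool's x, y, z scaled (see below), a list of three. A call has 1 to 20 rows; each row is the pose to reach, as a shift and turn from the pose measured when the call began, along the tool's axes at that moment; what a row does not reach only later rows make up. The controller multiplies each number of a shift by 30 cm and each number of a turn by 90 degrees. A row lasts 1/8 s, in which the tool goes at most 62.5 mm and 10.7 degrees, less where a joint would pass 70% of its speed; a pose out of reach is approached as far as the arm can. A call with a number of a shift or a turn outside -1 to 1 is refused whole. A call with a gripper value outside its range is refused whole. "grip" is the closure, from 0 (fully open) to 1 (shut), set as the call begins (left out, the last holds). The fingers move at their own pace and stop on an object; "force" is the grip in N (left out, the last holds). Time passes only in rows, so rows that repeat a pose let the fingers close. It gives the time, the measured TCP pose, the force and the opening at its end, in the units of the state.
- r.get_obs(): the state, without advancing time (a new reading comes with each control period).
- r.grab_frame(name): name is "scene" or "top" or "wrist"; returns a dict with "pixels" (480x640x3 uint8, red, green, blue), "fx", "fy", "cx", "cy" (pixels), "position" and "attitude" of the camera in the world; the wrist camera has in their place "mount" (4x4, takes a point from camera to tool coordinates, whose origin is the TCP and whose axes are the tool frame's). Camera axes: x right, y down, z forward; pixel columns grow to the right and rows downward; lengths in m; the calibration is good to about 2 mm. A picture is of the moment at which its call begins: read the wrist's pose just before it. There is no depth.
- r.hand_in(): hands the job in, once; it reports no verdict.
The state is a dict: "clock": time; "joints": joint angles; "qvel": joint speeds; "tau": joint torques, N m; "tcp_pos": TCP position; "orientation": TCP orientation; "contact_force": force on the tool from outside, world axes, zero at the start; "moment": the same for the moment, N m; "grip_width": finger opening in m.
Only numpy, scipy, OpenCV 4.12 (cv2) and the standard library are available. Lean on these libraries where they do the work, as an engineer would, in place of code of your own. Each camera call takes 0.05 s, during which the arm holds its last target.

### The job

Set steel bosses gently into the scale's pan until the pan's pointer stands inside the window of the gate on the scale's post. Then pull the scale's sprung rod out by its grip block until the collar on the rod is level with the front end of its channel, and finish while still holding it there for the reading. Do not shift the gate or disturb the hammer, the plate and the tin.

Things in the scene. Friction and masses are not known exactly. Their poses are not given: they have to be found in the camera images.
- scale: grey base plate of the scale, fixed, 240 x 340 x 20 mm; own x runs away from the robot, y to the left, z up. Origin at bench level under the plate, 80 mm behind (+x of) its front edge, mid-width. Pan on its left half, rod along x on its right half, 120 mm right of the origin.
- pan: aluminium pan on the scale's spring, 120 mm (scale x) by 190 mm (scale y), rim 9 mm above its floor; axes as the scale. Origin = pan_floor. It slides straight down without tipping, about 9 mm for each boss (spring 305 N/m), stop after 36 mm; it settles in under 1 s.
- pan_floor (a point): centre of the pan's floor, on its upper face; about 100 mm above the bench while empty. Two bosses fit side by side 45 mm left and right of it (scale y).
- pan_pointer (a point): point on the pointer, a thin dark pin (4 mm across) that sticks 60 mm out of the pan's far side and past the gate's bars; moves up and down with the pan
- window (a point): middle of the window, the 15 mm high gap between the two level bars of the gate: a steel sleeve on a 130 mm high post beyond the pan (95 mm from its centre in scale x, 32 mm left of the pointer). Its height varies, 10 to 20 mm below the empty pan's pointer; friction holds it. The pointer is in the window within 7 mm above or below this point; one or two bosses bring it there.
- rod: sprung rod of the scale with its grip block; slides along scale x and is drawn out towards the robot (scale -x), up to 120 mm; its spring pulls back with 3 N at home plus 80 N/m, so about 8 to 10 N at the mark. Origin on the rod's axis, 62 mm above the bench, under the grip block's middle.
- rod_grip (a point): centre of the upright grip block at the rod's front end: 30 mm (scale x) by 16 mm (scale y) by 55 mm high, its top 105 mm above the bench; nothing stands beside it: pinch it from above across scale y
- rod_mark (a point): centre of the dark collar on the rod (22 mm across, 4 mm thick), the length mark; at home it lies in the open-topped channel 60 to 90 mm behind the channel's front end, differently each time, and is clamped to the rod and travels with it
- rod_mouth (a point): centre of the channel's front end face, on the rod's axis; fixed; axes as the scale. The rod is at its mark when rod_mark's scale x equals this point's, within 5 mm.
- boss0: turned steel boss, all three alike: foot disc 50 mm across and 12 mm thick with a round stub 20 mm across on top, 46 mm tall in all, standing upright, about 0.27 kg (8 % either way); origin at the centre of its underside
- boss0_mid (a point): middle of boss0, on its axis, 23 mm above its underside
- boss1: turned steel boss, all three alike: foot disc 50 mm across and 12 mm thick with a round stub 20 mm across on top, 46 mm tall in all, standing upright, about 0.27 kg (8 % either way); origin at the centre of its underside
- boss1_mid (a point): middle of boss1, on its axis, 23 mm above its underside
- boss2: turned steel boss, all three alike: foot disc 50 mm across and 12 mm thick with a round stub 20 mm across on top, 46 mm tall in all, standing upright, about 0.27 kg (8 % either way); origin at the centre of its underside
- boss2_mid (a point): middle of boss2, on its axis, 23 mm above its underside
- plate: steel plate 60 x 130 x 8 mm lying on the bench; to be left alone; origin under its centre
- hammer: hammer lying on the bench; to be left alone
- tin: open steel tin, 70 mm across, 80 mm tall; to be left alone; origin under its centre
Not all that is in view belongs to the job. What is shaped like the boss0 but blue is not meant.

How it is judged:
By the outcome, as a careful person would: the job done as asked, in the order asked, and still so for the second after the job is handed in, while the arm keeps its last pose, push and grip.
It also fails if it takes over 61 s, if anything falls off the work surface, if the arm or the gripper's body presses on something with over 40 N, if the wrist force passes 120 N, or if a joint passes its speed limit or range.

## Working session

There is one attempt and no reset: what is moved stays moved. The work goes in short steps, Python scripts to look and compute and a tool call to move; the robot and the scene stay as the last step left them, time stands still between calls to the robot, and variables do not carry over. Pictures are saved under pics/ and viewed, and the job is handed in when it is done.

Besides the shell and the picture viewer there is one more tool, called after ">>>" as a command line: name --argument value ..., lists and objects as JSON in quotes. step_arm: Moves the arm, as the interface text tells. Its arguments: {"type":"object","properties":{"xyz":{"type":"array"},"rotation":{"type":"array"},"grip":{"type":"number"},"force":{"type":"number"}},"required":["xyz","rotation"]}

```bash
mkdir -p pics; ls
cat > h.py <<'E'
import numpy as np,cv2
from scipy.spatial.transform import Rotation as R
from bench import r
def shot(n,fn):
    o=r.get_obs(); f=r.grab_frame(n); cv2.imwrite('pics/'+fn,f['pixels'][:,:,::-1]); f['obs']=o; return f
def cam(f):
    if 'mount' in f:
        o=f['obs'];T=np.eye(4);T[:3,:3]=R.from_rotvec(o['orientation']).as_matrix();T[:3,3]=o['tcp_pos'];T=T@np.array(f['mount']);return T[:3,3],T[:3,:3]
    a=np.array(f['attitude']); M=a if a.shape==(3,3) else R.from_rotvec(a).as_matrix()
    return np.array(f['position']),M
def ray(f,u,v):
    p,M=cam(f);return p,M@np.array([(u-f['cx'])/f['fx'],(v-f['cy'])/f['fy'],1])
def onz(f,u,v,z):
    p,d=ray(f,u,v);return p+d*(z-p[2])/d[2]
def proj(f,P):
    p,M=cam(f);q=M.T@(np.array(P)-p);return q[0]/q[2]*f['fx']+f['cx'],q[1]/q[2]*f['fy']+f['cy']
E
python3 - <<'E'
from h import *
import pickle
for n in ['scene','top','wrist']:
    f=shot(n,n+'0.png'); pickle.dump(f,open(n+'0.pkl','wb'))
    print(n,cam(f),f['fx'],f.get('attitude'))
print(r.get_obs())
E
```

```text
pics
scene (array([ 1.04972607, -0.62721404,  0.87905766]), array([[ 0.77850177,  0.42821801, -0.45887289],
       [ 0.6274629 , -0.54847635,  0.55268797],
       [-0.01500998, -0.71819428, -0.69568073]])) 452.1676804029684 [-2.23507777 -0.78061372  0.35040841]
top (array([0.26873334, 0.00858083, 1.51756029]), array([[-0.02351914, -0.9864638 ,  0.16228374],
       [-0.99967283,  0.02157357, -0.01374069],
       [ 0.01005365, -0.16255381, -0.98664846]])) 510.20401649996484 [-2.11732215  2.16593889 -0.18793886]
wrist (array([0.11900042, 0.667606  , 0.37334382]), array([[ 0.2700046 ,  0.92940973,  0.25158511],
       [ 0.96285786, -0.26021642, -0.07205666],
       [-0.00150359,  0.26169633, -0.96514909]])) 431.93659341070423 None
{'clock': 0.15, 'joints': array([-1.40410994,  0.47762259,  0.02237093,  1.55617968, -0.01152289,
        1.10928259, -0.08311387]), 'qvel': array([ 0.00011094, -0.00288071,  0.00302652, -0.00157984, -0.00024429,
       -0.0007586 ,  0.00065173]), 'tau': array([ 1.88006481e-03, -5.96917784e+01,  1.60968360e+00, -2.81489360e+01,
        1.25616422e-02,  6.57518351e-03,  5.78882180e-06]), 'tcp_pos': array([0.18309981, 0.64948891, 0.40395992]), 'orientation': array([-1.32767155, -1.00367923,  1.00539961]), 'contact_force': array([ 0.2445854 , -0.25126933, -0.36869867]), 'moment': array([0.01565234, 0.02682806, 0.07839073]), 'grip_width': 0.08542979166663284}
```

View pics/scene0.png

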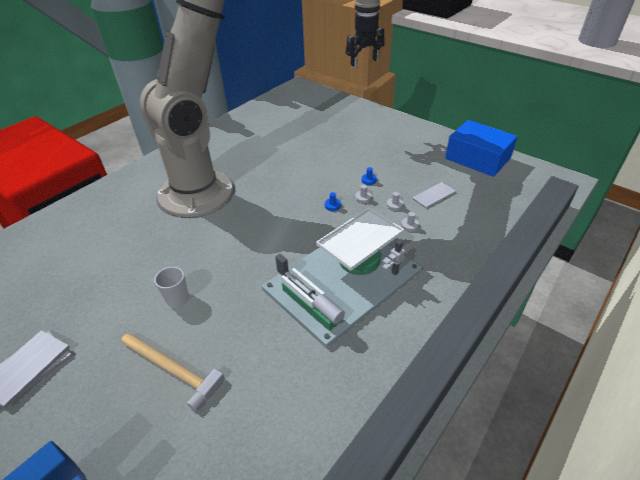

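View pics/top0.png

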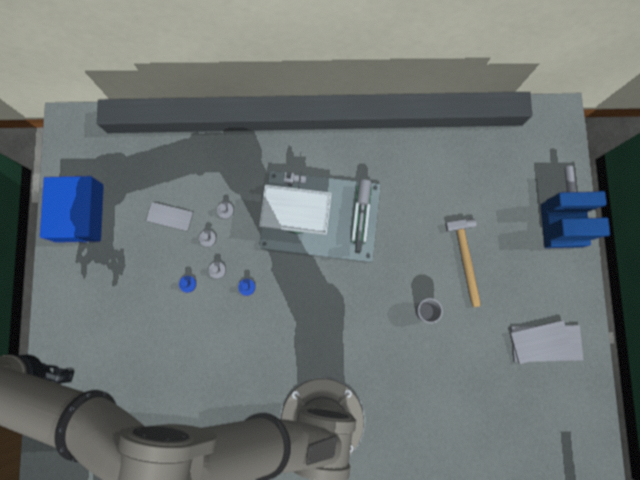

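View pics/wrist0.png

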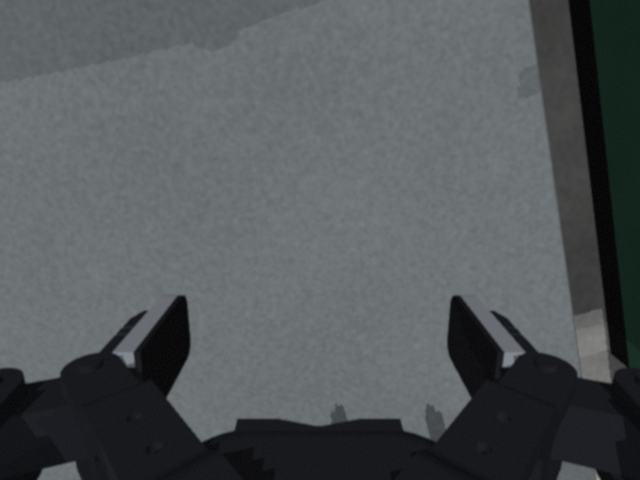

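```bash
python3 -c "
from h import *
o=r.get_obs();print(R.from_rotvec(o['orientation']).as_matrix());f=r.grab_frame('wrist');print(f['mount'])"
```

```text
[[ 2.71367506e-01 -2.87064798e-04 -9.62475763e-01]
 [ 9.62474843e-01 -1.33340826e-03  2.71367644e-01]
 [-1.36127323e-03 -9.99999070e-01 -8.55510263e-05]]
[[ 9.99999082e-01  1.27360317e-03  4.63127702e-04  1.45310597e-04]
 [-1.13875563e-04 -2.61564167e-01  9.65186082e-01  3.04742580e-02]
 [ 1.35040167e-03 -9.65185249e-01 -2.61563782e-01  6.66151874e-02]
 [ 0.00000000e+00  0.00000000e+00  0.00000000e+00  1.00000000e+00]]
```

```bash
python3 -c "
import cv2
a=cv2.imread('pics/top0.png')[150:310,135:395];cv2.imwrite('pics/top0z.png',cv2.resize(a,None,fx=3,fy=3,interpolation=cv2.INTER_CUBIC))
a=cv2.imread('pics/scene0.png')[150:350,250:480];cv2.imwrite('pics/scene0z.png',cv2.resize(a,None,fx=3,fy=3,interpolation=cv2.INTER_CUBIC))"
```

```text
(no output)
```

View pics/top0z.png

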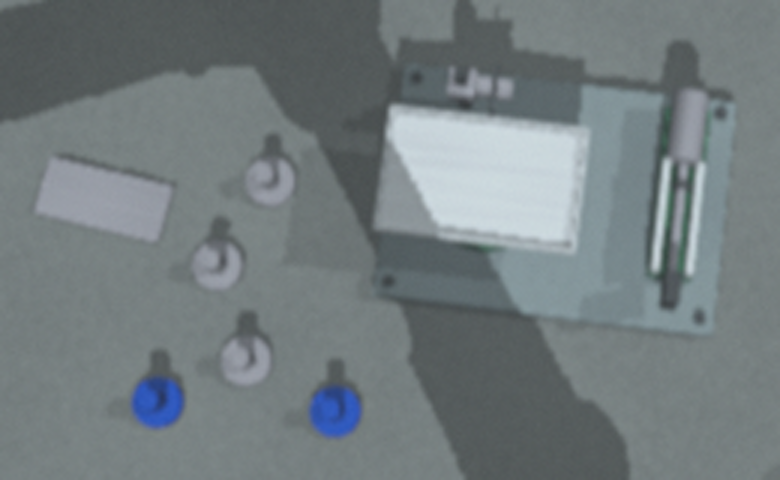

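View pics/scene0z.png

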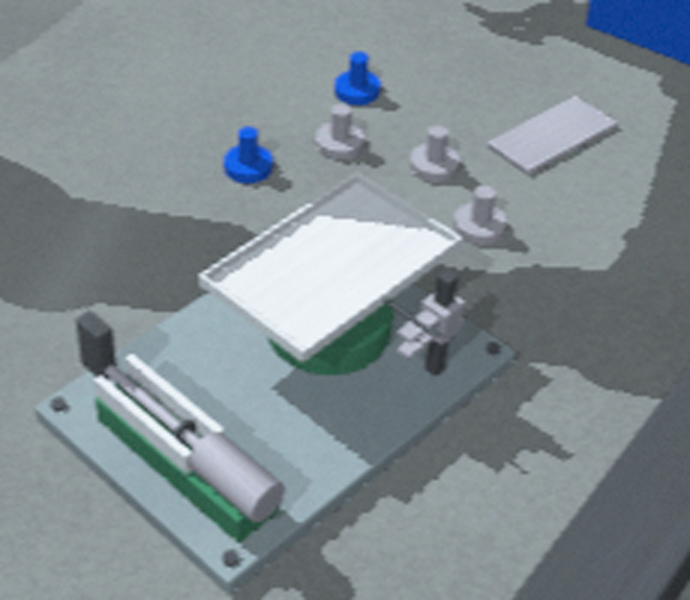

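Run:
```python
from h import *
import pickle
f=pickle.load(open('top0.pkl','rb'));s=pickle.load(open('scene0.pkl','rb'))
zz=lambda p:(p[0]/3+135-.33,p[1]/3+150-.33)
sz=lambda p:(p[0]/3+250-.33,p[1]/3+150-.33)
print('plate top');
for n,p in dict(fr=(735,92),nr=(712,333),nl=(372,293),fl=(400,62)).items(): print(n,onz(f,*zz(p),.02))
for n,p in dict(r=(515,353),nr=(38,408),fr=(232,585)).items(): print('S',n,onz(s,*sz(p),.02))
print('pan rim');
for p in [(388,103),(592,127),(577,254),(374,232)]: print(onz(f,*zz(p),.109))
print('panS')
for p in [(200,278),(302,357),(460,237),(357,177)]: print(onz(s,*sz(p),.109))
print('boss')
for p in [(270,181),(217,266),(246,360)]: print(onz(f,*zz(p),.01), onz(f,*zz((p[0],p[1])),.046))
for p in [(480,222),(435,161),(340,140)]: print('S',onz(s,*sz(p),.01))
for p in [(485,190),(437,130),(342,108)]: print('Stop',onz(s,*sz(p),.046))
print('grip',onz(s,*sz((97,320)),.105),onz(f,*zz((671,300)),.105))
```

```text
plate top
fr [ 0.69769366 -0.19341271  0.02      ]
nr [ 0.45259998 -0.16036299  0.02      ]
nl [0.49987697 0.17437328 0.02      ]
fl [0.73611682 0.14519367 0.02      ]
S r [0.73431438 0.13977282 0.02      ]
S nr [ 0.45455928 -0.15865517  0.02      ]
S fr [ 0.68893962 -0.19288012  0.02      ]
pan rim
[0.66821311 0.14871189 0.109     ]
[ 0.64072644 -0.04427768  0.109     ]
[ 0.51880903 -0.02696945  0.109     ]
[0.54383981 0.16244721 0.109     ]
panS
[ 0.52231807 -0.02499843  0.109     ]
[ 0.64038268 -0.04419217  0.109     ]
[0.66315916 0.1480276  0.109     ]
[0.54966278 0.15972175 0.109     ]
boss
[0.61769135 0.2775793  0.01      ] [0.60935836 0.27115572 0.046     ]
[0.53203976 0.32966924 0.01      ] [0.5257521  0.32200176 0.046     ]
[0.43725663 0.29990507 0.01      ] [0.43323235 0.29294835 0.046     ]
S [0.61719821 0.277784   0.01      ]
S [0.53303545 0.3298678  0.01      ]
S [0.43746884 0.29905354 0.01      ]
Stop [0.61507344 0.28238248 0.046     ]
Stop [0.52964491 0.33272049 0.046     ]
Stop [0.43408624 0.30460836 0.046     ]
grip [ 0.48555589 -0.10975788  0.105     ] [ 0.47401721 -0.11370243  0.105     ]
```

```bash
cat >> h.py <<'E'
yaw=np.radians(-7.8)
ux=np.array([np.cos(yaw),np.sin(yaw),0]);uy=np.array([-np.sin(yaw),np.cos(yaw),0])
RT=np.column_stack([uy,[0,0,-1],-ux])
def go(P,RT=RT):
    o=r.get_obs();M=R.from_rotvec(o['orientation']).as_matrix()
    d=M.T@(np.array(P)-o['tcp_pos'])
    w=R.from_matrix(M.T@RT).as_rotvec()
    print('shift',np.round(d/.3,4),'rot',np.round(w/(np.pi/2),4),'t',round(o['clock'],2),'tcp',np.round(o['tcp_pos'],4),'F',np.round(o['contact_force'],2),'w',round(o['grip_width'],4))
E
python3 -c "
from h import *
go([.617,.278,.33]);go([.40,.42,.36])"
```

```text
shift [-0.7991  0.2481 -1.728 ] rot [ 0.     -0.0883 -0.0007] t 0.2 tcp [0.1831 0.6495 0.4041] F [-0.03 -0.02 -1.11] w 0.0857
shift [-0.54    0.1477 -0.9033] rot [ 0.     -0.0883 -0.0007] t 0.2 tcp [0.1831 0.6495 0.4041] F [-0.03 -0.02 -1.11] w 0.0857
```

>>> step_arm --xyz '[[-0.135, 0.037, -0.226], [-0.27, 0.074, -0.45], [-0.405, 0.11, -0.676], [-0.54, 0.148, -0.9], [-0.54, 0.148, -0.9], [-0.54, 0.148, -0.9]]' --rotation '[[0, -0.04, 0], [0, -0.088, 0], [0, -0.088, 0], [0, -0.088, 0], [0, -0.088, 0], [0, -0.088, 0]]' --grip 0.2

```text
clock: 0.95
tcp_pos: [0.4029, 0.4154, 0.3593]
orientation: [-1.278, -1.1, 1.104]
contact_force: [-0.1, 1.5, 0.8]
grip_width: 0.0683
```

```bash
python3 -c "
from h import *
print(r.get_obs()['joints'].round(2))
go([.617,.278,.33])"
```

```text
[-0.97  0.37  0.07  1.84 -0.03  0.94  0.54]
shift [-0.349   0.1    -0.7724] rot [ 0.0008 -0.0061 -0.0026] t 0.95 tcp [0.4029 0.4154 0.3593] F [-0.15  1.49  0.84] w 0.0683
```

>>> step_arm --xyz '[[-0.09, 0.02, -0.19], [-0.18, 0.05, -0.38], [-0.26, 0.075, -0.58], [-0.349, 0.1, -0.77], [-0.349, 0.1, -0.77], [-0.349, 0.1, -0.772], [-0.349, 0.1, -0.772]]' --rotation '[[0, -0.006, -0.002], [0, -0.006, -0.002], [0, -0.006, -0.002], [0, -0.006, -0.002], [0, -0.006, -0.002], [0, -0.006, -0.002], [0, -0.006, -0.002]]'

```text
clock: 1.82
tcp_pos: [0.6154, 0.2803, 0.33]
orientation: [-1.269, -1.111, 1.111]
contact_force: [-0.7, -0.5, -0.2]
grip_width: 0.0683
```

```bash
python3 -c "
from h import *
import pickle
f=shot('wrist','w1.png');pickle.dump(f,open('w1.pkl','wb'))
for P in [(.617,.278,.01),(.617,.278,.046),(.532,.330,.01)]: print(proj(f,P))
print(r.get_obs()['joints'].round(2))
go([.617,.278,.188])"
```

```text
(np.float64(314.7868537173207), np.float64(215.9660653052201))
(np.float64(314.3196092562983), np.float64(229.59797587376278))
(np.float64(378.24730504937077), np.float64(75.91666594945156))
[-0.61  0.55  0.13  1.63 -0.08  0.97  0.98]
shift [-0.0071  0.4738 -0.0064] rot [0.0001 0.0021 0.    ] t 1.88 tcp [0.6154 0.2804 0.3301] F [-0.35  0.79  0.13] w 0.0686
```

View pics/w1.png

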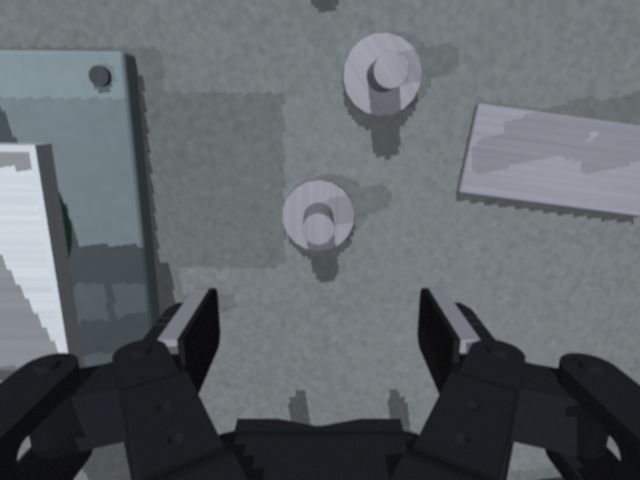

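```bash
python3 -c "
from h import *
import pickle
f=pickle.load(open('w1.pkl','rb'))
print(onz(f,318,215,.011),onz(f,319,231,.046),onz(f,382,75,.011),onz(f,391,71,.046))
go([.617,.280,.188])"
```

```text
[0.61638181 0.28031433 0.011     ] [0.61824998 0.28070549 0.046     ] [0.5318269  0.33225863 0.011     ] [0.53253591 0.3321892  0.046     ]
shift [-0.0005  0.4738 -0.0055] rot [0.0001 0.0021 0.    ] t 1.88 tcp [0.6154 0.2804 0.3301] F [-0.35  0.79  0.13] w 0.0686
```

>>> step_arm --xyz '[[0, 0.15, -0.006], [0, 0.3, -0.006], [0, 0.4, -0.006], [0, 0.45, -0.006], [0, 0.473, -0.006], [0, 0.473, -0.006], [0, 0.473, -0.006]]' --rotation '[[0, 0, 0], [0, 0, 0], [0, 0, 0], [0, 0, 0], [0, 0, 0], [0, 0, 0], [0, 0, 0]]'

```text
clock: 2.75
tcp_pos: [0.6177, 0.2804, 0.1896]
orientation: [-1.27, -1.113, 1.109]
contact_force: [0.9, 0.1, -1.9]
grip_width: 0.0683
```

>>> step_arm --xyz '[[0, 0, 0], [0, 0, 0], [0, 0, 0], [0, 0, 0], [0, 0, 0], [0, 0, 0]]' --rotation '[[0, 0, 0], [0, 0, 0], [0, 0, 0], [0, 0, 0], [0, 0, 0], [0, 0, 0]]' --grip 1 --force 40

```text
clock: 3.5
tcp_pos: [0.6179, 0.2805, 0.1901]
orientation: [-1.27, -1.113, 1.108]
contact_force: [-1.1, -0.2, 5.0]
grip_width: 0.0176
```

```bash
python3 -c "
from h import *
f=shot('wrist','w2.png')
go([.617,.28,.31]); go([.5996,.1044,.31])"
```

```text
shift [-0.0012 -0.3996  0.0018] rot [0.0017 0.0021 0.0011] t 3.55 tcp [0.6179 0.2804 0.1901] F [-1.13  0.1   5.37] w 0.0184
shift [-0.589  -0.4006 -0.0182] rot [0.0017 0.0021 0.0011] t 3.55 tcp [0.6179 0.2804 0.1901] F [-1.13  0.1   5.37] w 0.0184
```

View pics/w2.png

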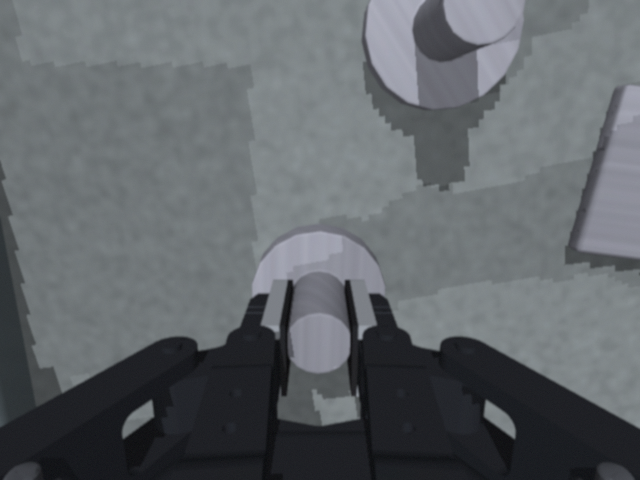

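>>> step_arm --xyz '[[0, -0.1, 0], [0, -0.25, 0], [0, -0.42, 0], [-0.05, -0.46, 0], [-0.17, -0.46, -0.005], [-0.3, -0.46, -0.01], [-0.42, -0.46, -0.015], [-0.53, -0.46, -0.018], [-0.589, -0.46, -0.018], [-0.589, -0.46, -0.018], [-0.589, -0.46, -0.018], [-0.589, -0.46, -0.018]]' --rotation '[[0, 0, 0], [0, 0, 0], [0, 0, 0], [0, 0, 0], [0, 0, 0], [0, 0, 0], [0, 0, 0], [0, 0, 0], [0, 0, 0], [0, 0, 0], [0, 0, 0], [0, 0, 0]]'

```text
clock: 5.05
tcp_pos: [0.5995, 0.1062, 0.3277]
orientation: [-1.268, -1.116, 1.11]
contact_force: [-1.2, -0.5, -2.9]
grip_width: 0.0178
```

```bash
python3 -c "
from h import *
f=shot('wrist','w3.png');g=shot('scene','s3.png')
a=cv2.imread('pics/s3.png')[150:350,250:480];cv2.imwrite('pics/s3z.png',cv2.resize(a,None,fx=3,fy=3,interpolation=cv2.INTER_CUBIC))
go([.5996,.1044,.293])"
```

```text
shift [-0.0043  0.1158 -0.0006] rot [0.0016 0.0032 0.0013] t 5.15 tcp [0.5995 0.1056 0.3277] F [ 0.02  0.19 -2.43] w 0.0182
```

View pics/w3.png

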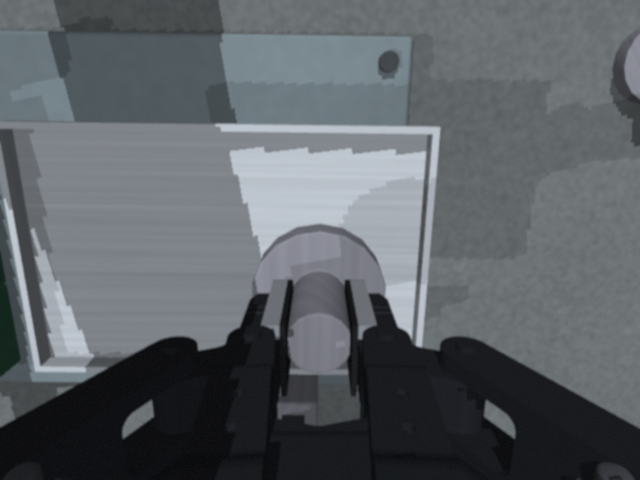

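View pics/s3z.png

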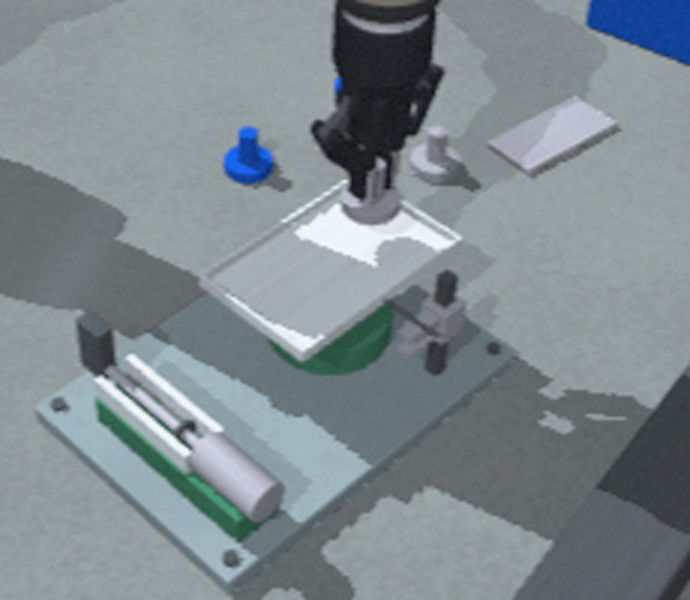

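>>> step_arm --xyz '[[-0.004, 0.05, 0], [-0.004, 0.1, 0], [-0.004, 0.11, 0], [-0.004, 0.115, 0], [-0.004, 0.12, 0], [-0.004, 0.125, 0], [-0.004, 0.13, 0], [-0.004, 0.135, 0], [-0.004, 0.14, 0], [-0.004, 0.145, 0], [-0.004, 0.15, 0], [-0.004, 0.15, 0]]' --rotation '[[0, 0.003, 0], [0, 0.003, 0], [0, 0.003, 0], [0, 0.003, 0], [0, 0.003, 0], [0, 0.003, 0], [0, 0.003, 0], [0, 0.003, 0], [0, 0.003, 0], [0, 0.003, 0], [0, 0.003, 0], [0, 0.003, 0]]'

```text
clock: 6.65
tcp_pos: [0.5996, 0.1046, 0.2828]
orientation: [-1.271, -1.112, 1.106]
contact_force: [0.6, 0.0, 0.4]
grip_width: 0.0179
```

```bash
python3 -c "
from h import *
f=shot('wrist','w4.png')
go([.5996,.1044,.282])"
```

```text
shift [-0.0006  0.0028 -0.0001] rot [0.0018 0.0003 0.0014] t 6.7 tcp [0.5996 0.1046 0.2828] F [ 0.59  0.9  -0.09] w 0.0183
```

View pics/w4.png

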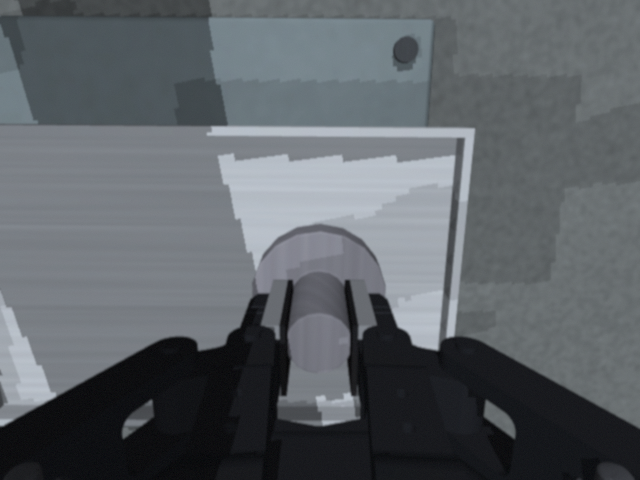

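>>> step_arm --xyz '[[0, 0, 0], [0, 0, 0], [0, 0, 0], [0, 0, 0]]' --rotation '[[0, 0, 0], [0, 0, 0], [0, 0, 0], [0, 0, 0]]' --grip 0.4

```text
clock: 7.2
tcp_pos: [0.5996, 0.1046, 0.2828]
orientation: [-1.271, -1.112, 1.106]
contact_force: [0.1, -0.4, -0.8]
grip_width: 0.0514
```

>>> step_arm --xyz '[[0, -0.05, 0], [0, -0.15, 0], [0, -0.3, 0], [0, -0.3, 0]]' --rotation '[[0, 0, 0], [0, 0, 0], [0, 0, 0], [0, 0, 0]]' --grip 0.2

```text
clock: 7.7
tcp_pos: [0.6007, 0.1044, 0.3779]
orientation: [-1.275, -1.119, 1.1]
contact_force: [-0.3, 0.1, 0.4]
grip_width: 0.0685
```

```bash
python3 -c "
from h import *
import pickle
f=shot('wrist','w5.png');g=shot('scene','s5.png');pickle.dump((f,g),open('p5.pkl','wb'))
a=cv2.imread('pics/s5.png')[220:290,350:430];cv2.imwrite('pics/s5z.png',cv2.resize(a,None,fx=8,fy=8,interpolation=cv2.INTER_CUBIC))
a=cv2.imread('pics/scene0.png')[220:290,350:430];cv2.imwrite('pics/s0zz.png',cv2.resize(a,None,fx=8,fy=8,interpolation=cv2.INTER_CUBIC))
go([.532,.332,.34])"
```

```text
shift [0.7211 0.1141 0.3255] rot [0.0028 0.0002 0.0019] t 7.8 tcp [0.5993 0.1044 0.374 ] F [ 0.16  0.88 -0.54] w 0.0684
```

View pics/w5.png

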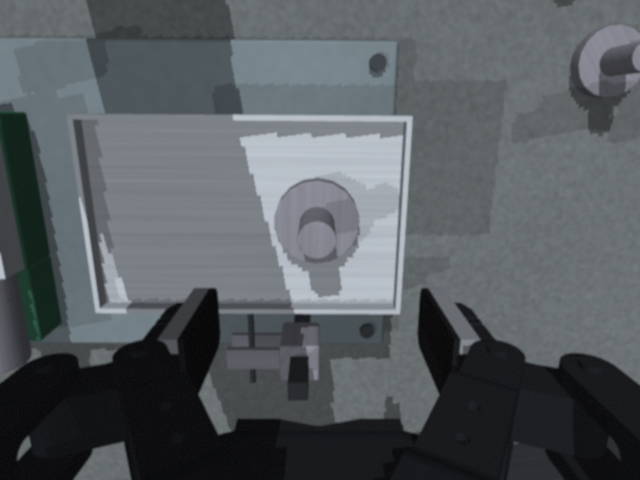

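View pics/s5z.png

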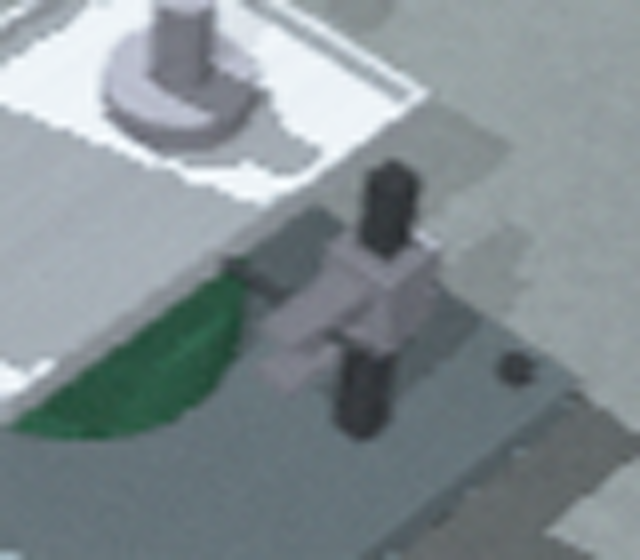

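View pics/s0zz.png

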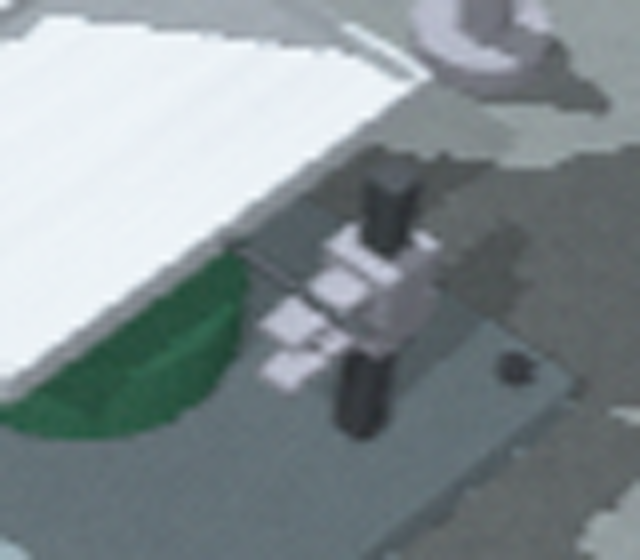

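```bash
python3 -c "
from h import *
import pickle
f,g=pickle.load(open('p5.pkl','rb'))
C=np.array([.5934,.0598,0])
def zz(p): return np.round(((p[0]-350+.44)*8,(p[1]-220+.44)*8))
for z in (.1,.09,.08,.07):
  print(z,[tuple(zz(proj(g,C+ux*x+uy*y+[0,0,z]))) for x,y in ((.06,0),(.095,0),(.12,0),(.095,.032),(.095,-.01))])
for z in (.1,.09,.08,.07):
  print('w',z,[np.round(proj(f,C+ux*x+uy*y+[0,0,z])) for x,y in ((.06,0),(.095,0),(.12,0),(.095,.032),(.095,-.01))])
print('post top',zz(proj(g,C+ux*.095+uy*.032+[0,0,.13])),proj(f,C+ux*.095+uy*.032+[0,0,.13]))
"
```

```text
0.1 [(np.float64(227.0), np.float64(249.0)), (np.float64(314.0), np.float64(308.0)), (np.float64(379.0), np.float64(352.0)), (np.float64(384.0), np.float64(255.0)), (np.float64(292.0), np.float64(325.0))]
0.09 [(np.float64(224.0), np.float64(272.0)), (np.float64(311.0), np.float64(331.0)), (np.float64(375.0), np.float64(375.0)), (np.float64(381.0), np.float64(279.0)), (np.float64(289.0), np.float64(348.0))]
0.08 [(np.float64(222.0), np.float64(295.0)), (np.float64(309.0), np.float64(354.0)), (np.float64(372.0), np.float64(398.0)), (np.float64(377.0), np.float64(301.0)), (np.float64(287.0), np.float64(371.0))]
0.07 [(np.float64(220.0), np.float64(317.0)), (np.float64(306.0), np.float64(377.0)), (np.float64(369.0), np.float64(421.0)), (np.float64(374.0), np.float64(324.0)), (np.float64(284.0), np.float64(394.0))]
w 0.1 [array([243., 315.]), array([246., 364.]), array([247., 397.]), array([295., 364.]), array([230., 364.])]
w 0.09 [array([246., 308.]), array([248., 355.]), array([250., 388.]), array([296., 355.]), array([233., 355.])]
w 0.08 [array([248., 301.]), array([250., 347.]), array([252., 379.]), array([296., 347.]), array([236., 348.])]
w 0.07 [array([250., 295.]), array([252., 340.]), array([254., 371.]), array([297., 340.]), array([238., 340.])]
post top [394. 184.] (np.float64(292.5674079327499), np.float64(393.1175925666445))
```

```bash
cat >> h.py <<'E'
C=np.array([.5934,.0598,0])
def tilt(A): 
    A=np.radians(A);F=uy*np.cos(A)-np.array([0,0,1])*np.sin(A)
    return np.column_stack([np.cross(F,-ux),F,-ux])
def viewpose(T,A,d):
    M=tilt(A);ax=.965*M[:,1]-.26*M[:,2]
    return T-d*ax-.0305*M[:,1]-.0666*M[:,2],M
E
python3 -c "
from h import *
P,M=viewpose(C+ux*.095+[0,0,.09],45,.33)
print(P,r.get_obs()['joints'].round(2));go(P,M)
"
```

```text
[ 0.63501156 -0.19494923  0.33674491] [-0.4   0.4   0.16  1.76 -0.08  0.98  1.23]
shift [-0.9728  0.1223 -0.2525] rot [ 0.0026  0.0013 -0.4981] t 7.8 tcp [0.5993 0.1044 0.374 ] F [ 0.16  0.88 -0.54] w 0.0684
```

>>> step_arm --xyz '[[-0.2, -0.05, -0.05], [-0.4, -0.05, -0.1], [-0.6, -0.05, -0.15], [-0.8, 0, -0.2], [-0.97, 0.06, -0.25], [-0.973, 0.12, -0.252], [-0.973, 0.122, -0.252], [-0.973, 0.122, -0.252]]' --rotation '[[0, 0, -0.1], [0, 0, -0.2], [0, 0, -0.3], [0, 0, -0.4], [0, 0, -0.498], [0, 0, -0.498], [0, 0, -0.498], [0, 0, -0.498]]' --grip 0.6

```text
clock: 8.8
tcp_pos: [0.6353, -0.1926, 0.3373]
orientation: [-0.708, -1.433, 0.51]
contact_force: [0.5, -0.0, 0.9]
grip_width: 0.0344
```

```bash
python3 -c "
from h import *
import pickle
f=shot('wrist','w6.png');pickle.dump(f,open('w6.pkl','wb'))
print(r.get_obs()['joints'].round(2),r.get_obs()['tcp_pos'],[np.round(proj(f,C+ux*.095+[0,0,z])) for z in(.1,.09,.08)])
"
```

```text
[ 0.37  0.61 -0.01  1.61 -0.81  1.26  2.19] [ 0.63540559 -0.1926002   0.33788186] [array([324., 233.]), array([314., 230.]), array([305., 228.])]
```

View pics/w6.png

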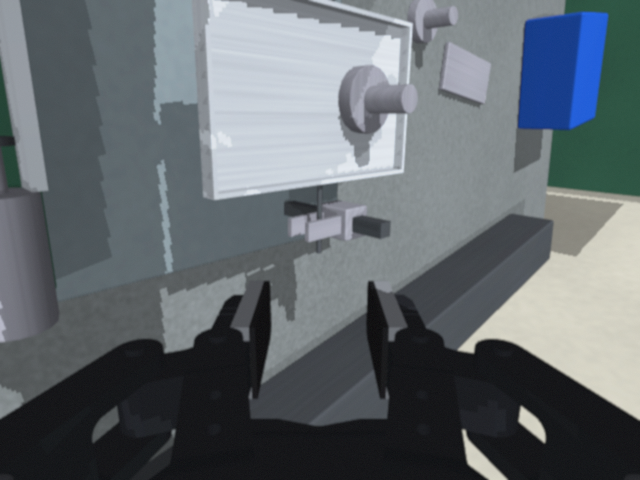

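```bash
python3 -c "
import cv2
a=cv2.imread('pics/w6.png')[175:260,270:400];cv2.imwrite('pics/w6z.png',cv2.resize(a,None,fx=6,fy=6,interpolation=cv2.INTER_CUBIC))"
```

```text
(no output)
```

View pics/w6z.png

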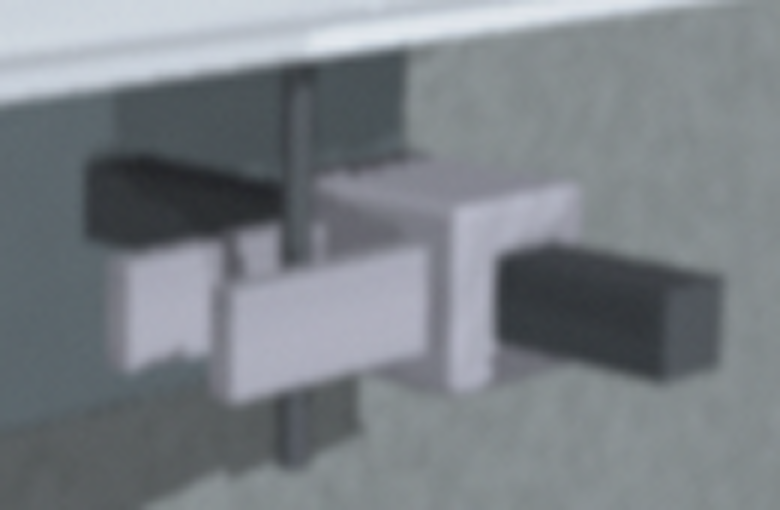

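```bash
python3 -c "
from h import *
go([.57,.08,.37]);go([.532,.332,.33])
"
```

```text
shift [0.6934 0.5398 0.3354] rot [0.0024 0.0037 0.5002] t 8.85 tcp [ 0.6354 -0.1926  0.3379] F [ 0.17 -0.08  0.32] w 0.0341
shift [1.1768 1.2102 0.5726] rot [0.0024 0.0037 0.5002] t 8.85 tcp [ 0.6354 -0.1926  0.3379] F [ 0.17 -0.08  0.32] w 0.0341
```

>>> step_arm --xyz '[[0.14, 0.1, 0.06], [0.28, 0.2, 0.13], [0.42, 0.32, 0.2], [0.56, 0.43, 0.27], [0.69, 0.54, 0.335], [0.69, 0.54, 0.335]]' --rotation '[[0, 0, 0.1], [0, 0, 0.2], [0, 0, 0.3], [0, 0, 0.4], [0.002, 0.003, 0.5], [0.002, 0.003, 0.5]]' --grip 0.2

```text
clock: 9.6
tcp_pos: [0.5683, 0.0902, 0.3709]
orientation: [-1.262, -1.126, 1.118]
contact_force: [0.7, -0.7, 0.4]
grip_width: 0.068
```

```bash
python3 -c "
from h import *
go([.532,.332,.33])
"
```

```text
shift [0.7857 0.1388 0.2152] rot [0.0017 0.0118 0.0025] t 9.6 tcp [0.5683 0.0902 0.3709] F [ 0.73 -0.69  0.4 ] w 0.068
```

>>> step_arm --xyz '[[0.2, 0.03, 0.055], [0.4, 0.06, 0.11], [0.6, 0.1, 0.165], [0.75, 0.138, 0.21], [0.785, 0.139, 0.215], [0.785, 0.139, 0.215], [0.785, 0.139, 0.215]]' --rotation '[[0.002, 0.012, 0.002], [0.002, 0.012, 0.002], [0.002, 0.012, 0.002], [0.002, 0.012, 0.002], [0.002, 0.012, 0.002], [0.002, 0.012, 0.002], [0.002, 0.012, 0.002]]'

```text
clock: 10.48
tcp_pos: [0.5329, 0.3297, 0.3307]
orientation: [-1.272, -1.107, 1.105]
contact_force: [-0.9, -1.0, 0.2]
grip_width: 0.0685
```

```bash
python3 -c "
from h import *
import pickle
f=shot('wrist','w7.png');pickle.dump(f,open('w7.pkl','wb'))
print(proj(f,(.532,.332,.011)),proj(f,(.532,.332,.046)))
go([.532,.332,.191])
"
```

```text
(np.float64(320.69022701510784), np.float64(211.41159803630245)) (np.float64(321.0359810967431), np.float64(224.1187316458715))
shift [0.0071 0.4655 0.0047] rot [ 0.0004 -0.0022  0.0005] t 10.53 tcp [0.533  0.3296 0.3306] F [ 0.46 -0.18 -0.36] w 0.0684
```

View pics/w7.png

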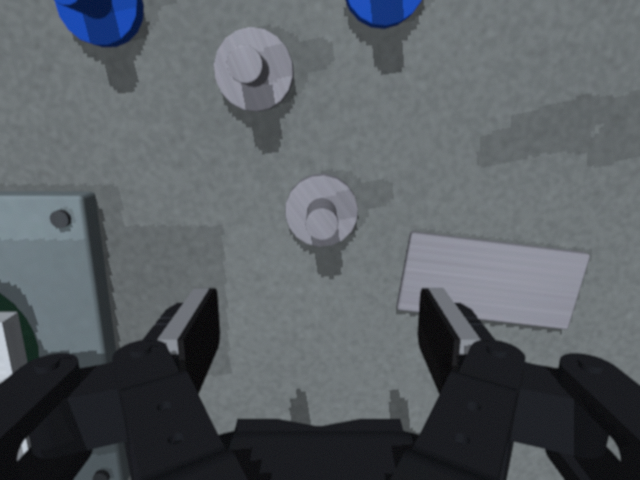

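>>> step_arm --xyz '[[0.007, 0.15, 0.005], [0.007, 0.3, 0.005], [0.007, 0.4, 0.005], [0.007, 0.44, 0.005], [0.007, 0.463, 0.005], [0.007, 0.463, 0.005], [0.007, 0.463, 0.005]]' --rotation '[[0, -0.002, 0], [0, -0.002, 0], [0, -0.002, 0], [0, -0.002, 0], [0, -0.002, 0], [0, -0.002, 0], [0, -0.002, 0]]' --grip 0.35

```text
clock: 11.4
tcp_pos: [0.5324, 0.3322, 0.193]
orientation: [-1.271, -1.111, 1.105]
contact_force: [-0.2, -0.2, 0.0]
grip_width: 0.0557
```

>>> step_arm --xyz '[[0, 0, 0], [0, 0, 0], [0, 0, 0], [0, 0, 0], [0, 0, 0]]' --rotation '[[0, 0, 0], [0, 0, 0], [0, 0, 0], [0, 0, 0], [0, 0, 0]]' --grip 1

```text
clock: 12.02
tcp_pos: [0.5327, 0.3324, 0.1937]
orientation: [-1.271, -1.111, 1.105]
contact_force: [-0.8, -0.8, 7.0]
grip_width: 0.0178
```

```bash
python3 -c "
from h import *
go([.532,.332,.34]);go([.5874,.0152,.34])
"
```

```text
shift [-1.000e-04 -4.876e-01  7.000e-04] rot [ 0.0018 -0.0003  0.0019] t 12.03 tcp [0.5327 0.3324 0.1937] F [-0.75 -0.75  6.99] w 0.0178
shift [-1.0212 -0.4897 -0.326 ] rot [ 0.0018 -0.0003  0.0019] t 12.03 tcp [0.5327 0.3324 0.1937] F [-0.75 -0.75  6.99] w 0.0178
```

>>> step_arm --xyz '[[0, -0.1, 0], [0, -0.25, 0], [0, -0.42, 0], [0, -0.58, 0], [-0.1, -0.61, 0], [-0.25, -0.61, 0], [-0.42, -0.61, 0], [-0.6, -0.61, 0], [-0.78, -0.61, 0], [-0.95, -0.61, -0.1], [-0.99, -0.61, -0.2], [-0.99, -0.61, -0.326], [-0.99, -0.61, -0.326], [-0.99, -0.61, -0.326]]' --rotation '[[0, 0, 0], [0, 0, 0], [0, 0, 0], [0, 0, 0], [0, 0, 0], [0, 0, 0], [0, 0, 0], [0, 0, 0], [0, 0, 0], [0, 0, 0], [0, 0, 0], [0, 0, 0], [0, 0, 0], [0, 0, 0]]'

```text
clock: 13.78
tcp_pos: [0.5878, 0.0245, 0.3752]
orientation: [-1.269, -1.11, 1.106]
contact_force: [0.2, 0.8, -2.8]
grip_width: 0.0179
```

```bash
python3 -c "
from h import *
f=shot('wrist','w8.png')
go([.5874,.0152,.32])
"
```

```text
shift [-0.0319  0.1845 -0.0034] rot [0.0004 0.0001 0.0017] t 13.82 tcp [0.5876 0.0247 0.3754] F [-0.32  0.13 -3.  ] w 0.0181
```

View pics/w8.png

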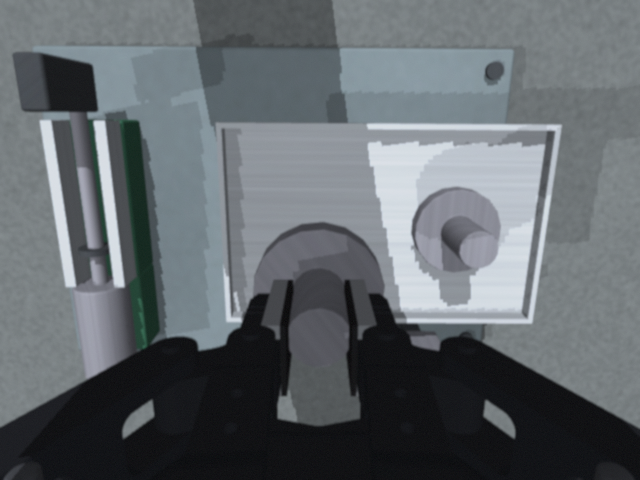

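>>> step_arm --xyz '[[-0.016, 0.1, 0], [-0.032, 0.2, -0.003], [-0.032, 0.26, -0.003], [-0.032, 0.28, -0.003], [-0.032, 0.287, -0.003], [-0.032, 0.293, -0.003], [-0.032, 0.299, -0.003], [-0.032, 0.305, -0.003], [-0.032, 0.311, -0.003], [-0.032, 0.317, -0.003], [-0.032, 0.323, -0.003], [-0.032, 0.328, -0.003], [-0.032, 0.332, -0.003], [-0.032, 0.332, -0.003]]' --rotation '[[0, 0, 0], [0, 0, 0], [0, 0, 0], [0, 0, 0], [0, 0, 0], [0, 0, 0], [0, 0, 0], [0, 0, 0], [0, 0, 0], [0, 0, 0], [0, 0, 0], [0, 0, 0], [0, 0, 0], [0, 0, 0]]'

```text
clock: 15.58
tcp_pos: [0.5875, 0.0154, 0.2759]
orientation: [-1.269, -1.111, 1.106]
contact_force: [1.7, -0.2, -0.0]
grip_width: 0.0182
```

>>> step_arm --xyz '[[0, 0, 0], [0, 0, 0]]' --rotation '[[0, 0, 0], [0, 0, 0]]'

```text
clock: 15.82
tcp_pos: [0.5875, 0.0154, 0.2759]
orientation: [-1.269, -1.111, 1.106]
contact_force: [0.9, 0.3, -0.4]
grip_width: 0.0183
```

Weight carried by the pan (force went from -3 N to about 0). Release and rise.

>>> step_arm --xyz '[[0, 0, 0], [0, 0, 0], [0, 0, 0], [0, 0, 0]]' --rotation '[[0, 0, 0], [0, 0, 0], [0, 0, 0], [0, 0, 0]]' --grip 0.4

```text
clock: 16.32
tcp_pos: [0.5875, 0.0153, 0.2759]
orientation: [-1.269, -1.111, 1.106]
contact_force: [-0.2, -0.9, -0.7]
grip_width: 0.0512
```

>>> step_arm --xyz '[[0, -0.05, 0], [0, -0.15, 0], [0, -0.3, 0], [0, -0.33, 0]]' --rotation '[[0, 0, 0], [0, 0, 0], [0, 0, 0], [0, 0, 0]]'

```text
clock: 16.82
tcp_pos: [0.5883, 0.0147, 0.3792]
orientation: [-1.273, -1.116, 1.101]
contact_force: [0.1, -1.0, -0.5]
grip_width: 0.0511
```

```bash
python3 -c "
from h import *
P,M=viewpose(C+ux*.095+[0,0,.09],45,.33)
go(P,M)
P,M=viewpose(C+ux*.095+[0,0,.09],35,.33)
go(P,M)
"
```

```text
shift [-0.6719  0.1402 -0.2482] rot [ 0.0046  0.0017 -0.497 ] t 16.82 tcp [0.5883 0.0147 0.3792] F [ 0.11 -1.01 -0.53] w 0.0511
shift [-0.803   0.2949 -0.2471] rot [ 0.0045  0.0021 -0.6082] t 16.82 tcp [0.5883 0.0147 0.3792] F [ 0.11 -1.01 -0.53] w 0.0511
```

>>> step_arm --xyz '[[-0.16, 0, -0.05], [-0.32, 0, -0.1], [-0.48, 0.03, -0.15], [-0.64, 0.1, -0.2], [-0.8, 0.18, -0.247], [-0.803, 0.27, -0.247], [-0.803, 0.295, -0.247], [-0.803, 0.295, -0.247], [-0.803, 0.295, -0.247]]' --rotation '[[0, 0, -0.1], [0, 0, -0.2], [0, 0, -0.3], [0, 0, -0.4], [0, 0, -0.5], [0, 0, -0.608], [0.004, 0, -0.608], [0.004, 0, -0.608], [0.004, 0, -0.608]]'

```text
clock: 17.95
tcp_pos: [0.6306, -0.232, 0.2923]
orientation: [-0.577, -1.48, 0.377]
contact_force: [-0.3, 0.3, -1.1]
grip_width: 0.0512
```

```bash
python3 -c "
from h import *
import pickle
f=shot('wrist','w9.png');pickle.dump(f,open('w9.pkl','wb'))
g=shot('scene','s9.png')
print(r.get_obs()['tcp_pos'],[np.round(proj(f,C+ux*.095+uy*y+[0,0,z])) for y in (0,-.015) for z in(.1,.09,.08)])
a=cv2.imread('pics/w9.png')[160:260,240:400];cv2.imwrite('pics/w9z.png',cv2.resize(a,None,fx=5,fy=5,interpolation=cv2.INTER_CUBIC))
"
```

```text
[ 0.63038857 -0.23238326  0.29212302] [array([326., 232.]), array([315., 230.]), array([304., 228.]), array([314., 236.]), array([303., 234.]), array([292., 232.])]
```

View pics/w9.png

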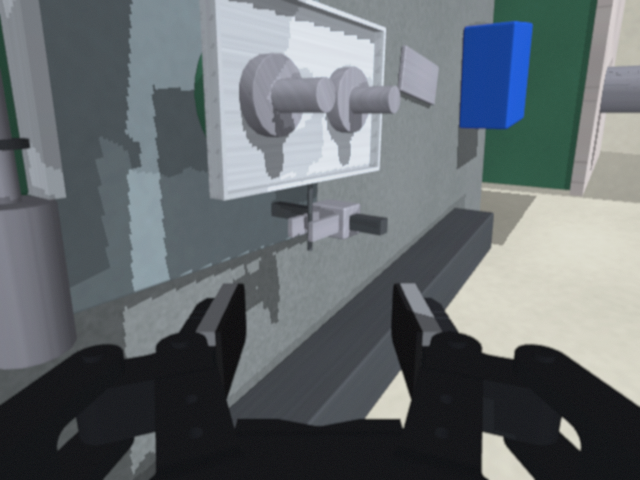

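View pics/w9z.png

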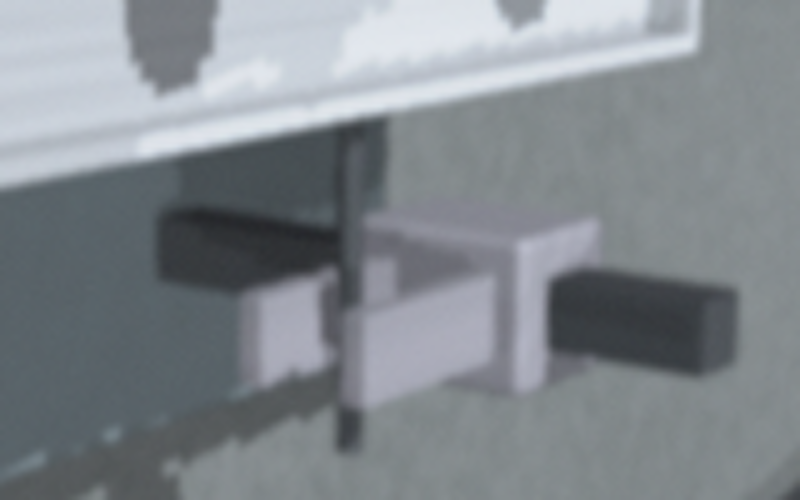

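```bash
python3 -c "
from h import *
go([.50,-.112,.36])
"
```

```text
shift [0.3831 0.1473 0.4824] rot [0.0015 0.0042 0.6099] t 18.05 tcp [ 0.6304 -0.2324  0.2921] F [ 0.35 -0.35  0.57] w 0.0509
```

>>> step_arm --xyz '[[0.08, 0.03, 0.08], [0.15, 0.05, 0.16], [0.23, 0.08, 0.24], [0.3, 0.11, 0.32], [0.36, 0.14, 0.4], [0.383, 0.147, 0.482], [0.383, 0.147, 0.482], [0.383, 0.147, 0.482]]' --rotation '[[0, 0, 0.1], [0, 0, 0.2], [0, 0, 0.3], [0, 0, 0.4], [0, 0, 0.5], [0.001, 0.004, 0.61], [0.001, 0.004, 0.61], [0.001, 0.004, 0.61]]'

```text
clock: 19.05
tcp_pos: [0.5007, -0.112, 0.3608]
orientation: [-1.271, -1.112, 1.105]
contact_force: [0.1, -0.1, -1.1]
grip_width: 0.051
```

```bash
python3 -c "
from h import *
import pickle
f=shot('wrist','w10.png');pickle.dump(f,open('w10.pkl','wb'))
print(r.get_obs()['joints'].round(2))
go([.478,-.112,.36])
"
```

```text
[-0.16  0.27  0.3   2.   -0.1   0.89  1.64]
shift [-0.0082  0.0014  0.0754] rot [ 0.0014 -0.0006  0.0012] t 19.1 tcp [ 0.5007 -0.1127  0.3605] F [-0.88 -0.06 -0.28] w 0.0515
```

View pics/w10.png

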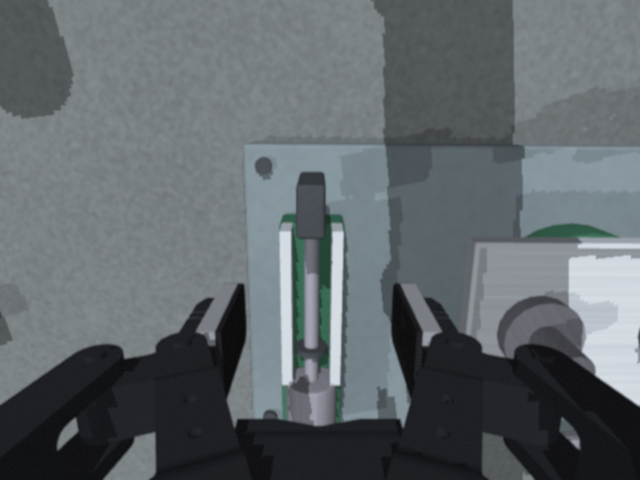

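```bash
python3 -c "
import cv2
a=cv2.imread('pics/w10.png')[160:270,250:380];cv2.imwrite('pics/w10a.png',cv2.resize(a,None,fx=5,fy=5,interpolation=cv2.INTER_CUBIC))
a=cv2.imread('pics/w10.png')[320:400,270:360];cv2.imwrite('pics/w10b.png',cv2.resize(a,None,fx=6,fy=6,interpolation=cv2.INTER_CUBIC))"
```

```text
(no output)
```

View pics/w10a.png

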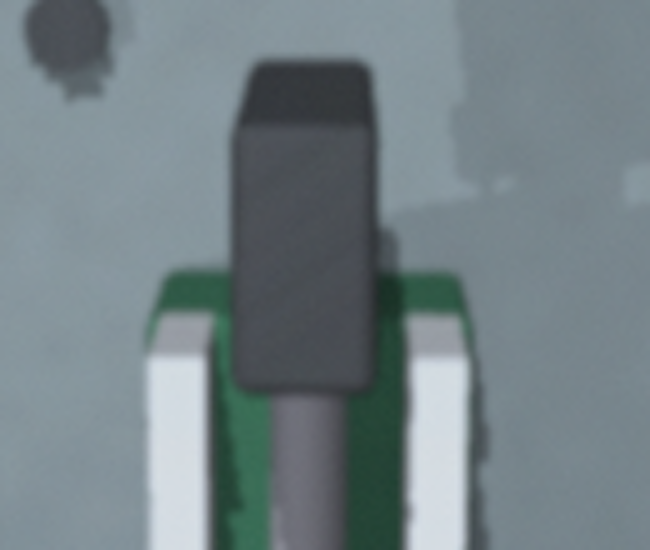

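View pics/w10b.png

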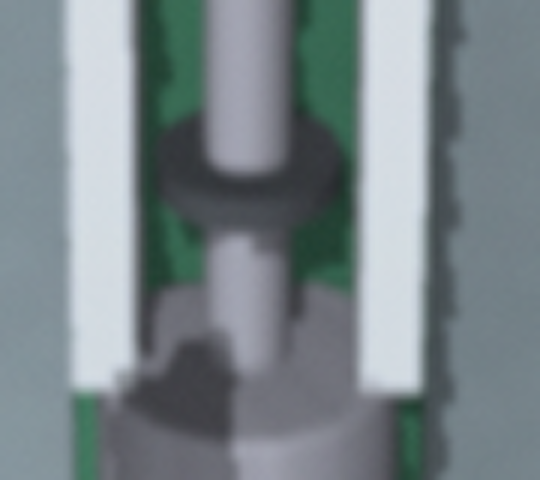

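```bash
python3 -c "
from h import *
import pickle
f=pickle.load(open('w10.pkl','rb'))
S=np.array([.556,-.0034,0])
loc=lambda P:np.round(((P-S)@ux*1000,(P-S)@uy*1000,P[2]*1000),1)
for u,v,z in [(297,185,.105),(325.4,185,.105),(297,238,.105),(325.4,238,.105),(311.4,348,.062),(301,348,.062),(322,348,.062)]:
  P=onz(f,u,v,z);print(P.round(4),loc(P))
for z in (.04,.05,.06,.065,.07,.075,.08): print(z,[loc(onz(f,u,v,z)) for u,v in((286,223),(286,230.4),(279.5,230.4),(343.5,230.4))])
print('corner',[loc(onz(f,u,v,.02)) for u,v in((246,145),(265,166))])
P=onz(f,311.3,211.5,.105)
print(P);go([P[0],P[1],.36])
g=pickle.load(open('scene0.pkl','rb'))
"
python3 -c "
import cv2
a=cv2.imread('pics/scene0.png')[245:325,265:345];cv2.imwrite('pics/s0r.png',cv2.resize(a,None,fx=8,fy=8,interpolation=cv2.INTER_CUBIC))"
```

```text
[ 0.4703 -0.1182  0.105 ] [ -69.3 -125.4  105. ]
[ 0.4723 -0.1034  0.105 ] [ -69.4 -110.4  105. ]
[ 0.499  -0.1225  0.105 ] [ -40.3 -125.7  105. ]
[ 0.5011 -0.1072  0.105 ] [ -40.3 -110.3  105. ]
[ 0.5915 -0.128   0.062 ] [  52.1 -118.7   62. ]
[ 0.5905 -0.1352  0.062 ] [  52.1 -125.9   62. ]
[ 0.5925 -0.1207  0.062 ] [  52.1 -111.3   62. ]
0.04 [array([ -32. , -136.3,   40. ]), array([ -26.7, -136.4,   40. ]), array([ -26.7, -141. ,   40. ]), array([-26.8, -96.4,  40. ])]
0.05 [array([ -34.6, -135.6,   50. ]), array([ -29.5, -135.7,   50. ]), array([ -29.5, -140.1,   50. ]), array([-29.5, -97. ,  50. ])]
0.06 [array([ -37.2, -134.8,   60. ]), array([ -32.2, -134.9,   60. ]), array([ -32.2, -139.2,   60. ]), array([-32.3, -97.6,  60. ])]
0.065 [array([ -38.5, -134.5,   65. ]), array([ -33.6, -134.6,   65. ]), array([ -33.6, -138.7,   65. ]), array([-33.6, -98. ,  65. ])]
0.07 [array([ -39.7, -134.1,   70. ]), array([ -35. , -134.2,   70. ]), array([ -35. , -138.3,   70. ]), array([-35. , -98.3,  70. ])]
0.075 [array([ -41. , -133.7,   75. ]), array([ -36.3, -133.8,   75. ]), array([ -36.3, -137.8,   75. ]), array([-36.4, -98.6,  75. ])]
0.08 [array([ -42.3, -133.4,   80. ]), array([ -37.7, -133.4,   80. ]), array([ -37.7, -137.3,   80. ]), array([-37.8, -98.9,  80. ])]
corner [array([ -83.7, -165. ,   20. ]), array([ -69. , -152.1,   20. ])]
[ 0.48543537 -0.11271794  0.105     ]
shift [-0.0072  0.0015  0.0505] rot [ 0.0014 -0.0006  0.0012] t 19.1 tcp [ 0.5007 -0.1127  0.3605] F [-0.88 -0.06 -0.28] w 0.0515
```

View pics/s0r.png

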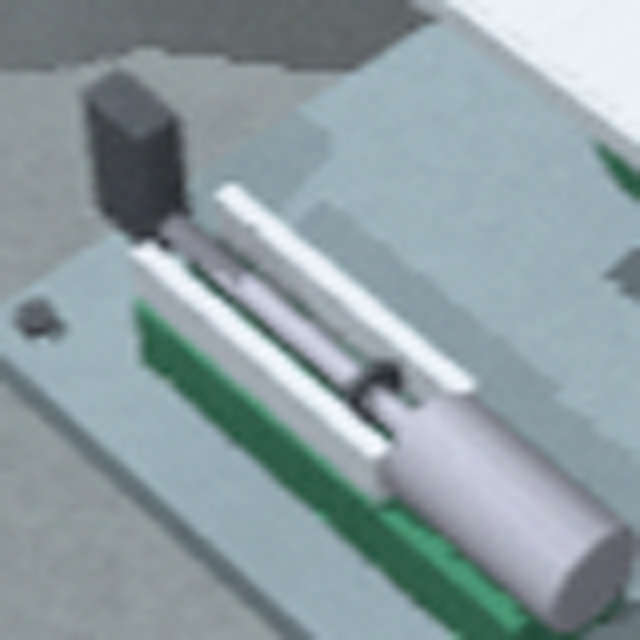

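```bash
python3 -c "
from h import *
import pickle
f=pickle.load(open('w10.pkl','rb'));g=pickle.load(open('scene0.pkl','rb'))
S=np.array([.556,-.0034,0])
loc=lambda P:np.round(((P-S)@ux*1000,(P-S)@uy*1000,P[2]*1000),1)
def tri(a,b):
  p,d=ray(f,*a);q,e=ray(g,*b);A=np.column_stack([d,-e]);t=np.linalg.lstsq(A,q-p,rcond=None)[0]
  return loc(p+d*t[0]),loc(q+e*t[1])
s=lambda u,v:(265+u/8-.44,245+v/8-.44)
print(tri((279.5,230.4),s(133,250)),tri((343.5,230.4),s(240,183)),tri((331.5,230.4),s(216,195)))
print('back',tri((270+75/6,320+390/6),s(375,460)),tri((270+425/6,320+388/6),s(478,383)))
print('collar c',tri((311.4,348),s(377,383)))
print('block',tri((325.4,185),s(122,68)),tri((297,238),s(135,138)),tri((325.4,238),s(185,115)))
print(loc(onz(g,*s(377,383),.064)))
"
```

```text
(array([ -34.9, -138.3,   69.7]), array([ -34.8, -138.1,   69.7])) (array([-34.6, -98.2,  68.6]), array([-33.9, -96.7,  68.9])) (array([ -34.8, -105.8,   69.5]), array([ -34.7, -105.5,   69.5]))
back (array([  75.8, -138.6,   70.4]), array([  75.3, -139.6,   70.1])) (array([ 75.5, -98.3,  70.5]), array([ 75.1, -99.3,  70.2]))
collar c (array([  50.7, -118.6,   64.4]), array([  51.2, -117.4,   64.7]))
block (array([ -69. , -110.4,  103.1]), array([ -69.2, -110.6,  103.1])) (array([ -40.6, -125.6,  105.9]), array([ -41.8, -127.8,  105.7])) (array([ -40. , -110.2,  104. ]), array([ -40. , -110.2,  104. ]))
[  50.8 -117.    64. ]
```

```bash
cat >> h.py <<'E'
S=np.array([.556,-.0034,0])
loc=lambda P:np.round(((P-S)@ux*1000,(P-S)@uy*1000,P[2]*1000),1)
a=np.radians(15);F15=-ux*np.sin(a)-np.array([0,0,np.cos(a)])
RP=np.column_stack([uy,F15,np.cross(uy,F15)])
def gp(): 
    o=r.get_obs();return o['tcp_pos']+.155*R.from_rotvec(o['orientation']).as_matrix()[:,1]
E
python3 -c "
from h import *
G=np.array([.48544,-.1127,.083])
go(G-.235*F15,RP);print(G-.155*F15)
"
```

```text
shift [-0.0073  0.1686 -0.1519] rot [ 0.1681 -0.0004  0.0013] t 19.1 tcp [ 0.5007 -0.1127  0.3605] F [-0.88 -0.06 -0.28] w 0.0515
[ 0.52518578 -0.1181445   0.2327185 ]
```

>>> step_arm --xyz '[[-0.007, 0.05, -0.08], [-0.007, 0.12, -0.152], [-0.007, 0.169, -0.152], [-0.007, 0.169, -0.152], [-0.007, 0.169, -0.152]]' --rotation '[[0.08, 0, 0.001], [0.168, 0, 0.001], [0.168, 0, 0.001], [0.168, 0, 0.001], [0.168, 0, 0.001]]'

```text
clock: 19.73
tcp_pos: [0.5451, -0.1215, 0.3105]
orientation: [-1.066, -0.929, 1.207]
contact_force: [0.6, 0.5, -0.2]
grip_width: 0.0514
```

```bash
python3 -c "
from h import *
f=shot('wrist','w11.png')
G=np.array([.48544,-.1127,.083])
go(G-.155*F15,RP);print(r.get_obs()['joints'].round(2))
"
```

```text
shift [ 0.001   0.2691 -0.0014] rot [ 0.0013 -0.0008  0.0008] t 19.77 tcp [ 0.5452 -0.1213  0.3108] F [0.29 0.16 0.5 ] w 0.051
[-0.12  0.47  0.3   1.85 -0.14  1.1   1.68]
```

View pics/w11.png

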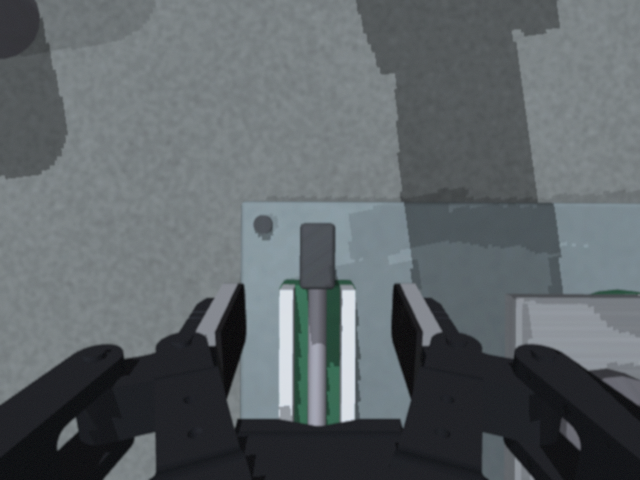

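>>> step_arm --xyz '[[0.001, 0.08, -0.001], [0.001, 0.16, -0.001], [0.001, 0.22, -0.001], [0.001, 0.255, -0.001], [0.001, 0.268, -0.001], [0.001, 0.268, -0.001]]' --rotation '[[0, 0, 0], [0, 0, 0], [0, 0, 0], [0, 0, 0], [0, 0, 0], [0, 0, 0]]'

```text
clock: 20.52
tcp_pos: [0.5254, -0.1181, 0.2336]
orientation: [-1.067, -0.93, 1.207]
contact_force: [-0.3, -0.3, -0.2]
grip_width: 0.0512
```

>>> step_arm --xyz '[[0, 0, 0], [0, 0, 0], [0, 0, 0], [0, 0, 0], [0, 0, 0]]' --rotation '[[0, 0, 0], [0, 0, 0], [0, 0, 0], [0, 0, 0], [0, 0, 0]]' --grip 1 --force 80

```text
clock: 21.15
tcp_pos: [0.5256, -0.1191, 0.2343]
orientation: [-1.069, -0.93, 1.206]
contact_force: [-1.0, -3.8, 5.1]
grip_width: 0.0151
```

```bash
python3 -c "
from h import *
f=shot('wrist','w12.png')
o=r.get_obs();print(loc(gp()),o['contact_force'].round(1),o['moment'].round(2))
go(o['tcp_pos']-.04*ux,RP);go(o['tcp_pos']-.084*ux,RP)
"
```

```text
[ -53.8 -118.7   84.4] [-0.7 -4.4  5.7] [-0.55  0.11  0.07]
shift [-0.0004  0.0339  0.1289] rot [ 0.0028 -0.0016  0.0005] t 21.2 tcp [ 0.5256 -0.1191  0.2343] F [-0.75 -4.44  5.72] w 0.0152
shift [-0.0008  0.0713  0.2708] rot [ 0.0028 -0.0016  0.0005] t 21.2 tcp [ 0.5256 -0.1191  0.2343] F [-0.75 -4.44  5.72] w 0.0152
```

View pics/w12.png

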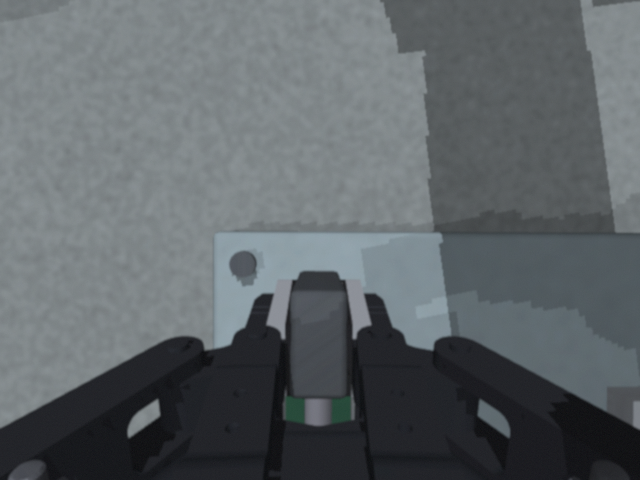

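>>> step_arm --xyz '[[0, 0.008, 0.03], [0, 0.017, 0.065], [0, 0.026, 0.1], [0, 0.035, 0.135], [0, 0.044, 0.17], [0, 0.053, 0.2], [0, 0.061, 0.23], [0, 0.067, 0.255], [0, 0.067, 0.255], [0, 0.067, 0.255]]' --rotation '[[0, 0, 0], [0, 0, 0], [0, 0, 0], [0, 0, 0], [0, 0, 0], [0, 0, 0], [0, 0, 0], [0, 0, 0], [0, 0, 0], [0, 0, 0]]'

```text
clock: 22.45
tcp_pos: [0.4487, -0.1081, 0.2346]
orientation: [-1.073, -0.934, 1.205]
contact_force: [8.0, -3.0, -7.9]
grip_width: 0.0153
```

```bash
python3 -c "
from h import *
import pickle
f=shot('wrist','w13.png');g=shot('scene','s13.png');t=shot('top','t13.png');pickle.dump((f,g,t),open('p13.pkl','wb'))
o=r.get_obs();print(loc(gp()),o['contact_force'].round(1),o['moment'].round(2))
a=g['pixels'][235:325,245:345,::-1];cv2.imwrite('pics/s13z.png',cv2.resize(a,None,fx=7,fy=7,interpolation=cv2.INTER_CUBIC))
a=t['pixels'][170:290,330:400,::-1];cv2.imwrite('pics/t13z.png',cv2.resize(a,None,fx=5,fy=5,interpolation=cv2.INTER_CUBIC))
"
```

```text
[-130.6 -118.1   84.4] [ 9.5 -2.9 -6.5] [-0.45 -2.12 -0.14]
```

View pics/s13z.png

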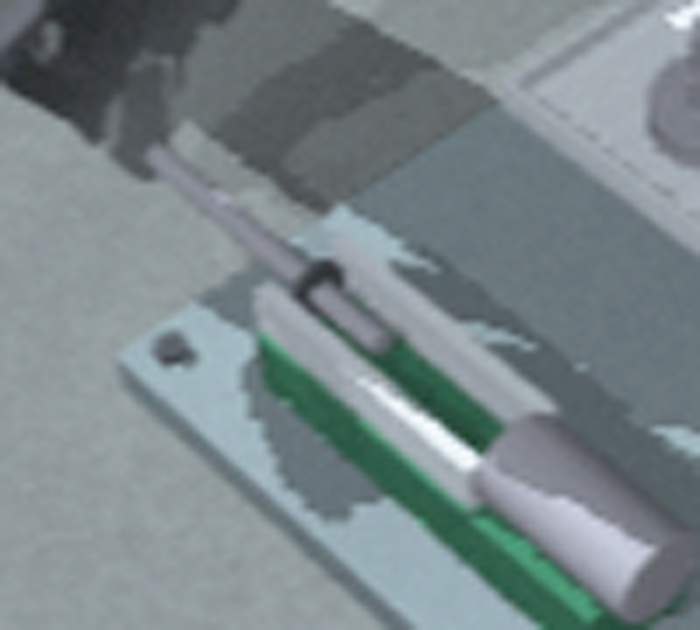

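View pics/w13.png

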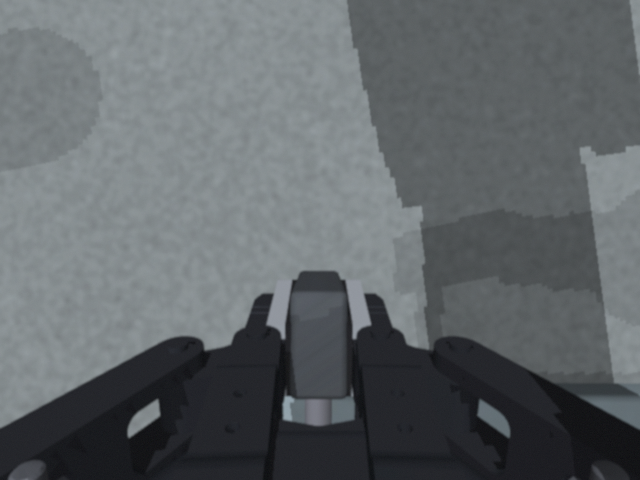

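View pics/t13z.png

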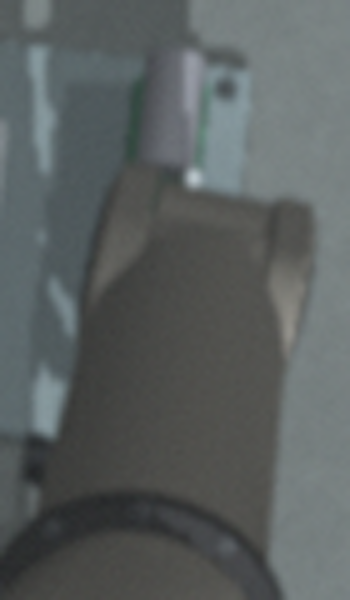

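```bash
python3 -c "
from h import *
import pickle
f,g,t=pickle.load(open('p13.pkl','rb'))
def px(u,v,y=-.118):
  p,d=ray(g,u,v);k=(y-(p-S)@uy)/(d@uy);return loc(p+k*d)
print('collar0',px(265+377/8-.44,245+383/8-.44),'now',px(245+321/7-.43,235+286/7-.43))
s=lambda u,v:(245+u/7-.43,235+v/7-.43)
print('mouth corners R', px(*s(257,290),-.138),'L',px(*s(337,232),-.1055),px(*s(352,225),-.098))
for x in (-.0348,-.0298,-.0248): 
  q=np.array(proj(g,S+ux*x-uy*.118+[0,0,.062]));print(x,(q-[245,235]+.43)*7)
"
```

```text
collar0 [  52.  -118.    65.9] now [ -24.9 -118.    63.5]
mouth corners R [ -34.6 -138.    69.1] L [ -29.6 -105.5   77.8] [-30.6 -98.   75. ]
-0.0348 [302.82222632 273.48722761]
-0.0298 [312.08291479 281.18043723]
-0.0248 [321.3883708  288.91083696]
```

>>> step_arm --xyz '[[0, 0.004, 0.015], [0, 0.008, 0.028], [0, 0.01, 0.038], [0, 0.01, 0.038], [0, 0.01, 0.038]]' --rotation '[[0, 0, 0], [0, 0, 0], [0, 0, 0], [0, 0, 0], [0, 0, 0]]'

```text
clock: 23.22
tcp_pos: [0.4386, -0.1065, 0.2348]
orientation: [-1.078, -0.938, 1.203]
contact_force: [9.7, -3.3, -6.5]
grip_width: 0.0152
```

```bash
python3 -c "
from h import *
import pickle
g=shot('scene','s14.png');pickle.dump(g,open('p14.pkl','wb'))
o=r.get_obs();print(loc(gp()),o['contact_force'].round(1),o['moment'].round(2),o['joints'].round(2),o['clock'])
a=g['pixels'][235:325,245:345,::-1];cv2.imwrite('pics/s14z.png',cv2.resize(a,None,fx=7,fy=7,interpolation=cv2.INTER_CUBIC))
"
```

```text
[-140.  -118.1   84.4] [ 9.4 -3.6 -6.5] [-0.55 -1.9  -0.09] [-0.12  0.44  0.27  2.15 -0.16  0.82  1.7 ] 23.275
```

View pics/s14z.png

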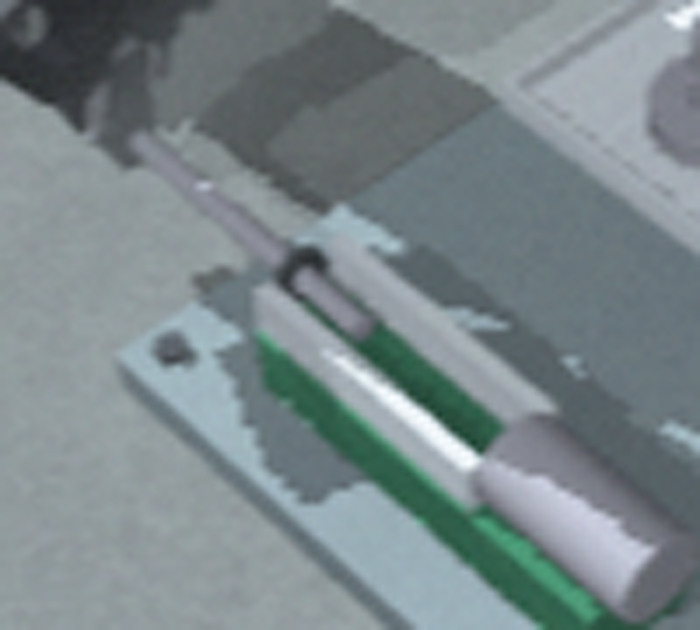

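View pics/s14.png

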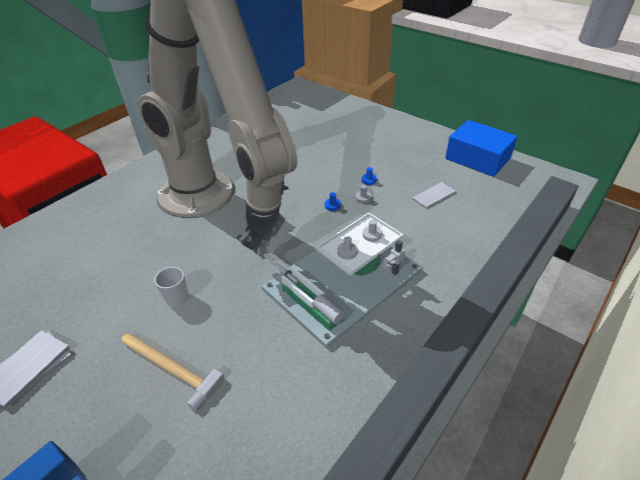

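>>> step_arm --xyz '[[0, 0.0017, 0.0065], [0, 0.0017, 0.0065], [0, 0.0017, 0.0065], [0, 0.0017, 0.0065]]' --rotation '[[0, 0, 0], [0, 0, 0], [0, 0, 0], [0, 0, 0]]'

```text
clock: 23.78
tcp_pos: [0.4379, -0.1064, 0.235]
orientation: [-1.082, -0.942, 1.201]
contact_force: [9.1, -4.5, -7.0]
grip_width: 0.0152
```

```bash
python3 -c "
from h import *
import pickle
g=shot('scene','s15.png')
o=r.get_obs();print(loc(gp()),o['contact_force'].round(1),o['clock'],o['qvel'].round(3))
a=g['pixels'][220:290,350:430,::-1];cv2.imwrite('pics/s15z.png',cv2.resize(a,None,fx=8,fy=8,interpolation=cv2.INTER_CUBIC))
"
```

```text
[-139.9 -118.1   84.4] [10.4 -2.6 -6.5] 23.825 [ 0.001  0.002 -0.     0.001 -0.    -0.003 -0.002]
```

View pics/s15z.png

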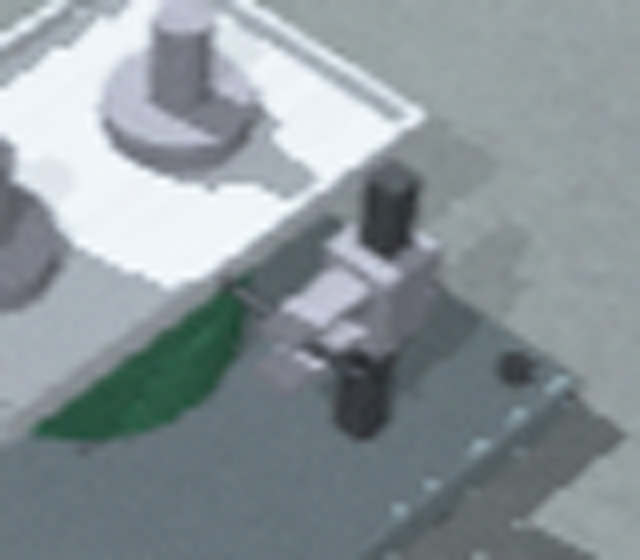

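```bash
python3 -c "
from h import *
print(r.hand_in())"
```

```text
the job is handed in; nothing more can be done
None
```

I set two steel bosses gently into the pan, left and right of its centre. I then pulled the rod about 86 mm out by its grip block and handed the job in while still holding it there, at 23.8 s. `hand_in` reports no verdict.

- **Pointer:** the last measured view puts it about 2 to 3.5 mm below the middle of the window, inside the 7 mm limit. With only one boss it stood about 5 to 7 mm above the middle, too close to the edge, so I added the second.
- **Collar:** it came out at about -34.7 mm in the scale's x, against -34.8 mm for the channel's front end. Both the camera ray and the arm's travel gave this, and the limit is 5 mm. I measured it after the pull; a small 2 mm nudge afterwards left the grasp point unchanged to 0.1 mm. The pull is about 10 N with an 80 N grip, and the arm is still.
- **Gate, hammer, plate and tin:** by eye in the scene pictures the gate stands at the same pixels before and after. I saw no change in the other three but did not measure them.
- **Disagreement:** in the late, shaded scene picture two corners of the channel's left wall measured about 4 to 5 mm off. The other wall and the earlier two-view fix agreed with each other, so I used those.

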